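Click a roller sleeve onto the brayer

TASK

Take the blue roller sleeve off the drying rack and slide it down onto the upright spindle of the brayer held in the vice, pressing it home until the sprung ball clicks into the groove inside it. How far down that is has to be felt: press gently, never with more than 30 N, because the frame bends, and keep the gripper off the frame and the vice. Let go, and leave the other sleeves, the jar and the paint bottle where they are.

Things in the scene. Friction and masses are not known exactly. Their poses are not given: they have to be found in the camera images.
- sleeve_mid (a point): centre (half-way up, on the axis) of the loose blue roller sleeve: rubber on a white plastic core, 36 mm across, 75 mm long, bore 15.5 mm, about 90 g, upright on a rack dowel, z up its axis. Hidden in the bore is a ring groove 21 to 31 mm above the end that points down; the spindle's ball snaps into it
- vice: fixed bench vice holding the brayer. Origin: on the table exactly under the axis of the brayer's upright steel spindle; z up, vice and handle lie towards -y. The spindle, 14 mm thick, rises 84 mm above a brass shoulder washer 24 mm across; its last 10 mm taper to 6 mm. Clamped by hand: the shoulder is 62 to 88 mm above the origin, no reading says how high
- vice_jaws (a point): centre of the top of the blue vice's jaws, 146 mm above the table and 135 mm from the spindle axis; jaws 60 mm long, vice 62 mm wide, its screw reaches 75 mm out along the vice's +x. They hold the brayer's green handle, level, 37.5 mm above the shoulder. The handle's 8 mm wire comes in under the shoulder, rising 48 mm from the spindle axis
- detent_ball (a joint): push-in of the sprung ball in the spindle's side (10 mm ball, 26 mm above the shoulder, vice's +x side), m: 0 out (3.3 mm proud), about 0.002 under plain bore, 0 again in the groove. The sleeve meets it 30 mm before home; passing it takes 5 to 15 N, then it drags with a few N, clicks and stops hard on the shoulder: home. Reading noisy
- rack: wooden drying rack, fixed, 80 x 270 x 15 mm, origin at the centre of its underside, z up; three dowels 11 mm thick, rising to 60 mm above the table, in a row along its y at -90, 0 and +90 mm. A sleeve stands on each; which is where varies. The sleeves must be lifted 45 mm to clear the dowels
- black_sleeve_mid (a point): centre of the black roller sleeve, 36 mm in diameter, 60 mm long, upright on a dowel; stays where it is
- green_sleeve_mid (a point): centre of the green roller sleeve, 36 mm in diameter, 60 mm long, upright on a dowel; stays where it is
- glass_jar_mid (a point): centre of the lidded glass jar, 68 mm in diameter, 105 mm high, upright on the table; stays where it is
- paint_bottle_mid (a point): centre of the white paint bottle with a red cap, 52 mm in diameter, 130 mm high, upright on the table; stays where it is
Not all that is in view belongs to the job. What is meant by the part that bears sleeve_mid is not red, and is the smaller of those in its own colour.

How it is judged:
By the outcome, as a careful person would: the job done as asked, in the order asked, and still so for the second after the job is handed in, with the robot touching nothing.
It also fails if it takes over 51 s, if anything falls off the work surface, if the arm or the gripper's body presses on something with over 40 N, if the wrist force passes 120 N, or if a joint passes its speed limit or range.

ROBOT

A 6-joint arm with a two-finger parallel gripper is mounted at the origin on the work surface. World frame = base frame: x ahead of the robot, y to its left, z up, the work surface at z = 0. Lengths are in m, angles in rad, forces in N, time in s.
With the tool pointing down it reaches from about 0.25 to 0.775 m from the base axis. Payload 4 kg.
Tool frame: the origin (TCP) lies on the centre line of the jaws, within the pads' length; the fingertips stand 25 mm ahead of it and the grasp point (between the pads) lies 6 mm ahead of it; z points along the fingers, y is the line along which they close (so a half turn about z gives the same grasp; the last joint's range is limited). The gripper opens to 94 mm and grips with 3 to 60 N. Pads are 16 mm wide; open, the fingers measure 119 mm over their backs; the gripper's body (75 mm by 177 mm) begins 78 mm behind the grasp point.
Start: joints at [1.155, 0.087, 1.371, -0, 1.684, -0.103], TCP at [0.169, 0.523, 0.196] pointing down, gripper open.
Joint ranges: [-3.1, 3.1], [-0.76, 2.03], [0.27, 2.55], [-1.08, 4.22], [0.17, 2.65], [-2.57, 2.57]. Speed limits (rad/s): [2.79, 2.79, 3.14, 3.14, 3.14, 3.14].

INTERFACE

Orientations are given as [roll, pitch, yaw] about the fixed x, y, z axes, in that order (R = Rz(yaw) Ry(pitch) Rx(roll)).
In Python, from bench import robot, imaging gives the robot as it stands. The module is installed in compiled form; this text tells all that it offers.
- The arm moves only by the tool drive_tool, never from a script. Its argument "series" is a list of rows, each a list of 3 entries, a list of its own where there are three numbers: the finger opening in m, from 0 to 0.094, then the shift along the tool's x, y, z in m, then the turn, a rotation vector about the tool's x, y, z in rad. A call has 1 to 5 rows; each row is the pose to reach, as a shift and turn from the pose commanded when the call began, along the tool's axes at that moment; what a row does not reach only later rows make up. A row lasts 1/8 s, in which the tool goes at most 62.5 mm and 10.7 degrees, less where a joint would pass 70% of its speed; a pose out of reach is approached as far as the arm can. A call with a gripper value outside its range is refused whole. The fingers move at their own pace and stop on an object; the grip force is fixed at half the most. Time passes only in rows, so rows that repeat a pose let the fingers close. It gives the time, the measured TCP pose, the force, the opening and the grip force at its end, in the units of the state.
- robot.get_obs(): the state, without advancing time (a new reading comes with each control period).
- imaging.snapshot(name): name is "side" or "top" or "wrist"; returns the picture (420x560x3 uint8, red, green, blue); there is no depth.
- imaging.get_calibration(name): a dict with "intrinsics" (3x3 intrinsics, pixels), "position" and "rotation" of the camera in the world. Camera axes: x right, y up, looking along -z (the intrinsics and any distortion apply to the point x, -y, -z); pixel columns grow to the right and rows downward; lengths in m; the calibration is good to about 2 mm. A picture is of the moment at which its call begins: read the wrist's pose just before it. get_calibration takes no time and is no camera call; for the wrist camera it gives the pose at the moment of the call.
- robot.close_job(): hands the job in; it is judged then, once.
The state is a dict: "time": time; "joint_positions": joint angles; "qvel": joint speeds; "joint_torque": joint torques, N m; "tool_pos": TCP position; "ee_rot": TCP orientation; "wrist_force": force on the tool from outside, world axes, zero at the start; "wrist_torque": the same for the moment, N m; "width": finger opening in m; "finger_force": force on a finger pad.
Only numpy, scipy, OpenCV 4.12 (cv2) and the standard library are available. Lean on these libraries where they do the work, as an engineer would, in place of code of your own. Each camera call takes 0.05 s, during which the arm holds its last target. There are 200 camera calls.

## Working session

There is one attempt and no reset: what is moved stays moved. The work goes in short steps, Python scripts to look and compute and a tool call to move; the robot and the scene stay as the last step left them, time stands still between calls to the robot, and variables do not carry over. Pictures are saved under pics/ and viewed, at most 10 in all, crops included, and the job is handed in when it is done.

Besides the shell and the picture viewer there is one more tool, called after "Emit:" as name([rows], argument=value, ...), one row to a line, values as JSON. drive_tool: Moves the arm, as the interface text tells. Its arguments: {"type":"object","properties":{"series":{"type":"array"}},"required":["series"]}

```bash
mkdir -p pics; cat > h.py <<'E'
import numpy as np, cv2
from bench import robot, imaging
def snap(n,f):
    c=imaging.get_calibration(n); im=imaging.snapshot(n)
    cv2.imwrite('pics/'+f,im[:,:,::-1]); np.savez('pics/'+f+'.npz',**{k:np.array(c[k]) for k in('intrinsics','position','rotation')}); return im
def ray(f,u,v):
    c=np.load('pics/'+f+'.npz'); d=np.linalg.inv(c['intrinsics'])@[u,v,1]; d=c['rotation']@(d*[1,-1,-1]); return c['position'],d
def atz(f,u,v,z):
    p,d=ray(f,u,v); return p+d*(z-p[2])/d[2]
def proj(f,P):
    c=np.load('pics/'+f+'.npz'); q=c['rotation'].T@(np.array(P)-c['position']); q=c['intrinsics']@(q*[1,-1,-1]); return q[:2]/q[2]
E
python3 - <<'E'
from h import *
a=snap('top','t0.png');b=snap('side','s0.png')
c=imaging.get_calibration('top');print(c)
print(imaging.get_calibration('side'))
print(imaging.get_calibration('wrist'))
o=robot.get_obs();print(o)
E
```

```text
{'intrinsics': array([[429.65244639,   0.        , 281.49402568],
       [  0.        , 429.65244639, 216.07924188],
       [  0.        ,   0.        ,   1.        ]]), 'position': array([0.47440721, 0.05695805, 1.04143821]), 'rotation': array([ 0.16081597, -0.00477332, -1.56683407])}
{'intrinsics': array([[407.0573337 ,   0.        , 280.4671126 ],
       [  0.        , 407.0573337 , 208.43650575],
       [  0.        ,   0.        ,   1.        ]]), 'position': array([ 0.54300346, -0.59132745,  0.73609127]), 'rotation': array([ 0.80837897,  0.00758149, -0.10423196])}
{'intrinsics': array([[312.0606064 ,   0.        , 277.40505047],
       [  0.        , 312.0606064 , 207.89984259],
       [  0.        ,   0.        ,   1.        ]]), 'position': array([0.10393476, 0.54344574, 0.38360143]), 'rotation': array([-0.23633838,  0.00251128,  1.25848846])}
{'time': 0.1, 'joint_positions': array([ 1.15489807e+00,  8.79060733e-02,  1.37206624e+00, -1.18073877e-05,
        1.68357169e+00, -1.03088898e-01]), 'qvel': array([ 3.28111107e-04,  1.13501026e-05, -3.25926499e-03,  4.11474728e-04,
       -9.01465621e-04,  3.74053720e-04]), 'joint_torque': array([ 1.98138259e-03, -3.41255128e+01, -3.03300798e+01,  7.21106795e-02,
        3.04988748e-02, -1.11376605e-04]), 'tool_pos': array([0.16905643, 0.52285797, 0.19482628]), 'ee_rot': array([-3.13965045e+00, -1.89134036e-04,  2.82878179e+00]), 'wrist_force': array([-0.27596605,  0.24096744,  0.34907299]), 'wrist_torque': array([-0.00659229, -0.03463294,  0.00308544]), 'finger_force': 0.0, 'width': 0.09413563403761208}
```

View pics/t0.png

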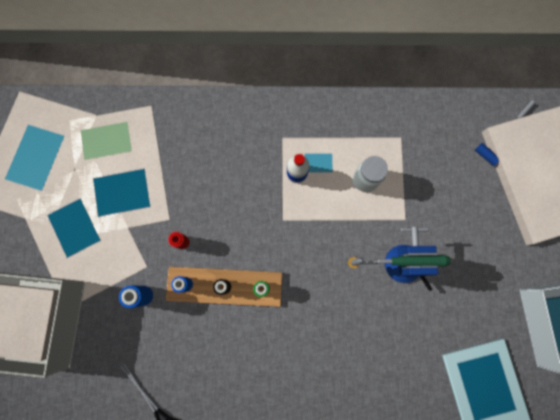

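View pics/s0.png

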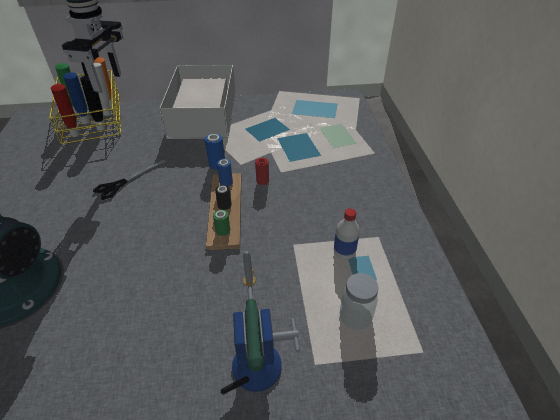

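Three things resemble the target. In the top view they are the blue sleeve on the rack dowel (180,284), a larger blue cylinder beside the rack (131,296), and a red one (178,240). The rack one fits: it is blue, the smaller of the blues, and on a dowel. I'll confirm it in a crop.

```bash
sed -i "s/^import numpy.*/&\nfrom scipy.spatial.transform import Rotation as R/; s/,\*\*{k.*); return im/,intrinsics=c['intrinsics'],position=c['position'],rotation=R.from_euler('xyz',c['rotation']).as_matrix()); return im/" h.py
python3 - <<'E'
from h import *
for n in('t0.png','s0.png'):
    c=imaging.get_calibration('top' if n[0]=='t' else 'side'); np.savez('pics/'+n+'.npz',intrinsics=c['intrinsics'],position=c['position'],rotation=R.from_euler('xyz',c['rotation']).as_matrix())
t=cv2.imread('pics/t0.png');s=cv2.imread('pics/s0.png')
a=cv2.resize(t[230:320,110:290],(800,400),interpolation=3)
b=cv2.resize(t[225:300,340:460],(400,250),interpolation=3)
c=cv2.resize(s[245:320,220:300],(267,250),interpolation=3)
o=np.zeros((600,800,3),np.uint8);
o[:350]=cv2.resize(a,(800,350));o[350:,:400]=b;o[350:,400:667]=c
cv2.imwrite('pics/c0.png',o)
print(atz('t0.png',180,284,.09),atz('t0.png',222,287,.075),atz('t0.png',262,289,.075))
print(atz('t0.png',353,263,.16), atz('t0.png',447,260,.13))
E
```

```text
[0.47737699 0.27418522 0.09      ] [0.47122317 0.18428688 0.075     ] [0.46719829 0.0955402  0.075     ]
[ 0.52095156 -0.09321126  0.16      ] [ 0.52970013 -0.29770823  0.13      ]
```

View pics/c0.png

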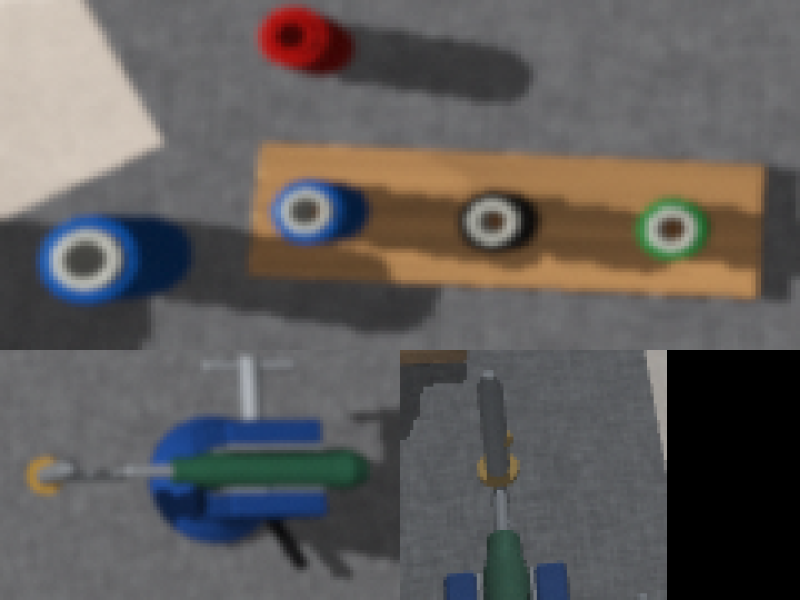

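The crop confirms it: the rack's left blue sleeve, at about (178.6,284.3), is clearly narrower than the free-standing blue one and sits on the rack. The spindle tip is at about (359.5,260.4) in the top view and (246.4,252.5) in the side view. The washer is at about (353.5,262.5) and (249.4,281).

```bash
cat >> h.py <<'E'
def delta(P,ang=None):
    "TCP target -> shift in tool axes; ang = wanted world angle of tool y (deg, mod 180) -> turn about tool z"
    o=robot.get_obs(); r=R.from_euler('xyz',o['ee_rot']); M=r.as_matrix()
    s=M.T@(np.array(P)-o['tool_pos']); print('t',o['time'],'tcp',o['tool_pos'].round(4),'F',o['wrist_force'].round(1),'w',o['width'].round(4),'q',o['joint_positions'].round(2))
    print('shift mm',(s*1000).round(1))
    if ang is not None:
        a=np.degrees(np.arctan2(M[1,1],M[0,1])); print('turn tool z rad',-np.radians((ang-a+90)%180-90),'tilt z axis',M[:,2].round(4))
E
python3 - <<'E'
from h import *
from scipy.optimize import least_squares as L
T,S='t0.png','s0.png'
f=lambda p:np.r_[proj(T,[p[0],p[1],p[2]+.084])-[359.5,260.4],proj(S,[p[0],p[1],p[2]+.084])-[246.4,252.5],proj(T,p)-[353.5,262.5],proj(S,p)-[249.4,281]]
s=L(f,[.52,-.09,.075]);print(s.x,s.fun.round(1))
P=atz(T,178.6,284.3,.09);print('sleeve',P, 'side px of top', proj(S,P))
# rack ends, centre lines on side edges z=.015
c=lambda x,y:atz(T,110+x*180/800,230+y*90/350,.015)
a,b,d,e=c(262,143),c(765,165),c(250,275),c(758,297);print(a,b,d,e)
v=(b+e-a-d)[:2];print('rack y ang',np.degrees(np.arctan2(-v[1],-v[0])))
w=lambda x,y,z:atz(T,340+x*.3,225+(y-350)*.3,z)
p,q=w(180,471,.125),w(355,469,.125);print(p,q,'handle ang',np.degrees(np.arctan2(*(q-p)[[1,0]])), 'from spindle',np.degrees(np.arctan2(*(q[:2]-s.x[:2])[::-1])))
delta([P[0],P[1],.20],-3)
E
```

```text
[ 0.52666562 -0.10655592  0.08161904] [ 0.5 -0.3 -0.2  0.4 -0.5 -0.2 -0.3 -0.4]
sleeve [0.47671758 0.27721325 0.09      ] side px of top [222.69890264 161.20319742]
[0.51786321 0.31917367 0.015     ] [0.50565576 0.05068693 0.015     ] [0.43881805 0.32186628 0.015     ] [0.42683799 0.05407945 0.015     ]
rack y ang 87.41754310681279
[ 0.52676751 -0.18654266  0.125     ] [ 0.52851342 -0.29850154  0.125     ] handle ang -89.10658884560682 from spindle -89.44845050091493Traceback (most recent call last):
  File "<stdin>", line 13, in <module>
  File "h.py", line 16, in delta
    s=M.T@(np.array(P)-o['tool_pos']); print('t',o['time'],'tcp',o['tool_pos'].round(4),'F',o['wrist_force'].round(1),'w',o['width'].round(4),'q',o['joint_positions'].round(2))
                                                                                                                          ^^^^^^^^^^^^^^^^
AttributeError: 'float' object has no attribute 'round'
```

```bash
sed -i "s/o\['width'\].round(4)/round(float(o['width']),4)/" h.py; python3 -c "
from h import *
delta([.4766,.2768,.20],-2.5)"
```

```text
t 0.1 tcp [0.1691 0.5229 0.1948] F [-0.3  0.2  0.3] w 0.0941 q [ 1.15  0.09  1.37 -0.    1.68 -0.1 ]
shift mm [-368.3 -139.5   -5. ]
turn tool z rad 1.3016190628707558 tilt z axis [-8.0e-04 -1.8e-03 -1.0e+00]
```

Emit:
drive_tool([
  [0.094,[-53,-20,-30],[0,0,0.18]],
  [0.094,[-105,-40,-50],[0,0,0.36]],
  [0.094,[-158,-60,-50],[0,0,0.54]],
  [0.094,[-211,-80,-50],[0,0,0.72]],
  [0.094,[-263,-100,-50],[0,0,0.9]],
])

```text
time: 0.72
tool_pos: [0.4005, 0.3376, 0.293]
ee_rot: [3.141, -0.0, 1.923]
wrist_force: [0.8, 1.1, 0.6]
width: 0.0943
finger_force: 0.0
```

I wrote millimetres where the interface wants metres. The per-row limit clipped the move and nothing was harmed. I'll use metres from here.

```bash
python3 -c "
from h import *
delta([.4766,.2768,.20],-2.5)"
```

```text
t 0.725 tcp [0.4005 0.3376 0.293 ] F [0.8 1.1 0.6] w 0.0943 q [0.59 0.03 1.24 0.   1.87 0.24]
shift mm [-83.3  50.4  93. ]
turn tool z rad 0.3960218014937224 tilt z axis [ 1.e-04  3.e-04 -1.e+00]
```

Emit:
drive_tool([
  [0.094,[-0.03,0.018,0.03],[0,0,0.18]],
  [0.094,[-0.06,0.036,0.06],[0,0,0.36]],
  [0.094,[-0.083,0.05,0.093],[0,0,0.396]],
  [0.094,[-0.083,0.05,0.093],[0,0,0.396]],
  [0.094,[-0.083,0.05,0.093],[0,0,0.396]],
])

```text
time: 1.35
tool_pos: [0.475, 0.2793, 0.2005]
ee_rot: [3.141, -0.001, 1.533]
wrist_force: [-0.9, -0.2, 1.0]
width: 0.094
finger_force: 0.0
```

```bash
python3 - <<'E'
from h import *
delta([.4766,.2768,.081],-2.5)
snap('wrist','w1.png')
print(proj('w1.png',[.4766,.2768,.09]),proj('w1.png',[.4726,.187,.075]))
cv2.imwrite('pics/w1.png',cv2.resize(cv2.imread('pics/w1.png'),(800,600)))
E
```

```text
t 1.35 tcp [0.475  0.2793 0.2005] F [-0.9 -0.2  1. ] w 0.094 q [0.43 0.09 1.36 0.   1.69 0.47]
shift mm [ -2.5   1.6 119.5]
turn tool z rad 0.00626517031945887 tilt z axis [ 2.e-04  9.e-04 -1.e+00]
[280.01243005 205.20531889] [279.11277619 281.82731823]
```

View pics/w1.png

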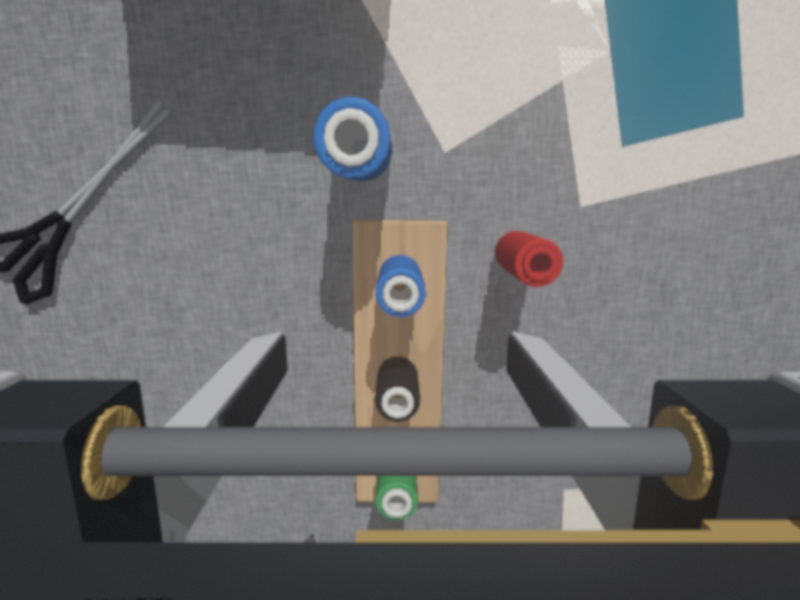

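The wrist view shows the blue target sleeve at (401,293) of 800 px, exactly where predicted. The red cylinder is well outside the fingers. Next I descend and grip.

Emit:
drive_tool([
  [0.094,[-0.0025,0.0015,0.055],[0,0,0]],
  [0.094,[-0.0025,0.0015,0.1],[0,0,0]],
  [0.094,[-0.0025,0.0015,0.1195],[0,0,0]],
  [0.094,[-0.0025,0.0015,0.1195],[0,0,0]],
  [0.094,[-0.0025,0.0015,0.1195],[0,0,0]],
])

```text
time: 2.02
tool_pos: [0.4777, 0.2774, 0.0828]
ee_rot: [3.138, -0.002, 1.534]
wrist_force: [-0.3, -0.1, 0.5]
width: 0.0939
finger_force: 0.0
```

Emit:
drive_tool([
  [0.03,[0,0,0],[0,0,0]],
  [0.03,[0,0,0],[0,0,0]],
  [0.03,[0,0,0],[0,0,0]],
  [0.03,[0,0,0],[0,0,0]],
  [0.03,[0,0,0],[0,0,0]],
])

```text
time: 2.65
tool_pos: [0.4766, 0.2761, 0.0801]
ee_rot: [-3.141, -0.0, 1.533]
wrist_force: [0.3, 0.1, 0.5]
width: 0.0478
finger_force: 0.0
```

Emit:
drive_tool([
  [0.03,[0,0,0],[0,0,0]],
  [0.03,[0,0,0],[0,0,0]],
  [0.03,[0,0,0],[0,0,0]],
  [0.03,[0,0,0],[0,0,0]],
  [0.03,[0,0,0],[0,0,0]],
])

```text
time: 3.28
tool_pos: [0.4771, 0.2763, 0.0807]
ee_rot: [3.14, -0.001, 1.533]
wrist_force: [0.5, -0.5, 2.4]
width: 0.03
finger_force: 1.9
```

Emit:
drive_tool([
  [0.0,[0,0,0],[0,0,0]],
  [0.0,[0,0,0],[0,0,0]],
  [0.0,[0,0,0],[0,0,0]],
])

```text
time: 3.65
tool_pos: [0.4823, 0.2765, 0.0832]
ee_rot: [3.129, -0.003, 1.532]
wrist_force: [3.8, -0.4, 7.6]
width: 0.004
finger_force: 4.5
```

```bash
python3 - <<'E'
from h import *
delta([.4766,.2768,.081],-2.5)
snap('wrist','w2.png');snap('side','s2.png')
a=cv2.resize(cv2.imread('pics/w2.png'),(460,345));b=cv2.resize(cv2.imread('pics/s2.png')[100:240,150:290],(340,340))
o=np.zeros((345,800,3),np.uint8);o[:,:460]=a;o[:340,460:]=b;cv2.imwrite('pics/c2.png',o)
E
```

```text
t 3.65 tcp [0.4823 0.2765 0.0832] F [ 3.8 -0.4  7.6] w 0.004 q [ 0.42  0.14  1.54 -0.    1.45  0.46]
shift mm [ 0.1 -5.7  2.2]
turn tool z rad 0.0046702799985203535 tilt z axis [ 0.0132  0.002  -0.9999]
```

View pics/c2.png

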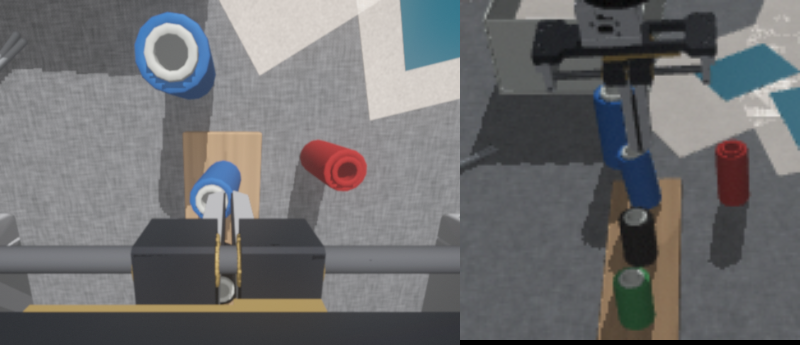

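```bash
python3 - <<'E'
from h import *
for z in(.058,.077,.083,.1,.13):
    P=[.4826,.2766,z]; w=proj('w2.png',P);s=proj('s2.png',P)
    print(z,(w*460/560).round(),460+(s-[150,100])*340/140)
a=cv2.resize(cv2.imread('pics/w2.png')[180:340,220:340],(450,600),interpolation=3);b=cv2.resize(cv2.imread('pics/s2.png')[115:190,190:235],(350,600),interpolation=3)
cv2.imwrite('pics/c3.png',np.hstack([a,b]))
E
```

```text
0.058 [229. 188.] [644.98824553 631.94093572]
0.077 [229. 195.] [643.24730507 618.19897382]
0.083 [229. 197.] [642.68867576 613.78948198]
0.1 [230. 205.] [641.08216915 601.10866197]
0.13 [231. 223.] [638.15859336 578.03167109]
```

View pics/c3.png

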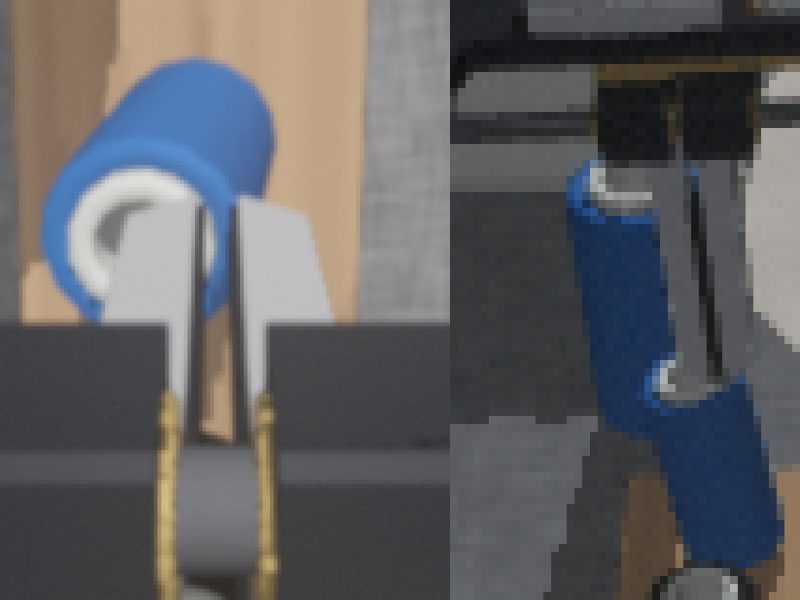

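Emit:
drive_tool([
  [0.05,[0,0,0],[0,0,0]],
  [0.094,[0,0,0],[0,0,0]],
  [0.094,[0,0,0],[0,0,0]],
  [0.094,[0,0,0],[0,0,0]],
  [0.094,[0,0,0],[0,0,0]],
])

```text
time: 4.38
tool_pos: [0.4738, 0.2767, 0.0805]
ee_rot: [-3.136, -0.0, 1.534]
wrist_force: [-4.3, 0.3, 6.2]
width: 0.0469
finger_force: 2.6
```

```bash
python3 - <<'E'
from h import *
delta([.4766,.2768,.081],-2.5)
for n in('wrist','side','top'): snap(n,n[0]+'4.png')
w=cv2.imread('pics/w4.png');s=cv2.imread('pics/s4.png');t=cv2.imread('pics/t4.png')
o=np.zeros((600,800,3),np.uint8)
o[:300,:400]=cv2.resize(w,(400,300))
o[:,400:]=cv2.resize(s[110:215,180:250],(400,600),interpolation=3)
o[300:,:400]=cv2.resize(w[100:280,150:390],(400,300),interpolation=3)
cv2.imwrite('pics/c4.png',o)
print(proj('w4.png',[.4766,.2768,.09]),proj('w4.png',[.477,.2765,.058]))
E
```

```text
t 4.375 tcp [0.4738 0.2767 0.0805] F [-4.3  0.3  6.2] w 0.0469 q [0.42 0.14 1.54 0.   1.46 0.46]
shift mm [ 0.2  2.8 -0.5]
turn tool z rad 0.0063885886749721205 tilt z axis [-5.9e-03  6.0e-04 -1.0e+00]
[283.36471038 245.48261879] [283.39215752 229.97662555]
```

View pics/c4.png

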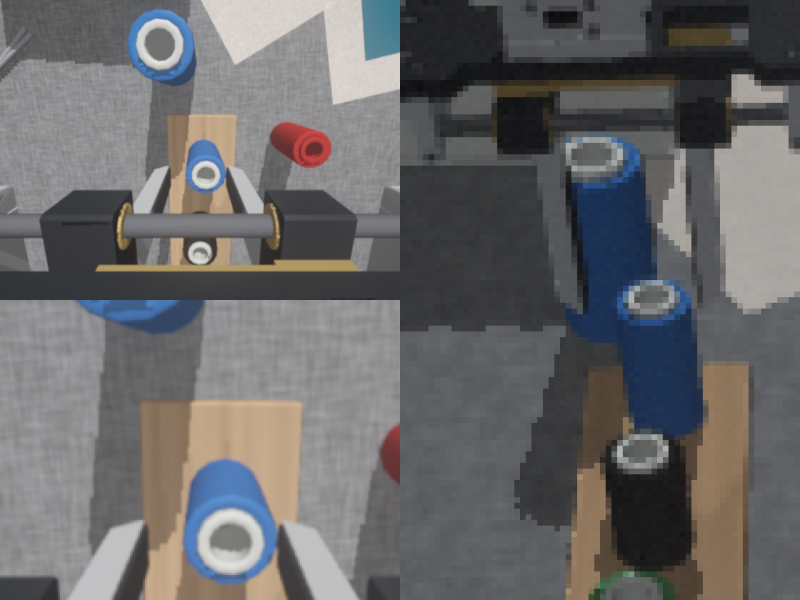

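```bash
python3 - <<'E'
from h import *
from scipy.optimize import least_squares as L
for a,b in (((211.2,163.9),(238.8,235)),((232.5,163),(318,235))):
    s=L(lambda p:np.r_[proj('s4.png',p)-a,proj('w4.png',p)-b],[.47,.27,.06],x_scale=.01);print(s.x,s.fun.round(1))
for p in ([.45,.2767,.056],[.497,.2767,.056]): print(proj('s4.png',p),proj('w4.png',p))
print(proj('s4.png',[.4766,.2768,.09]))
E
```

```text
[0.44832328 0.28126568 0.08043013] [ 1.1  0.  -0.3  0. ]
[0.49902542 0.27935775 0.07989156] [-0.9  0.2  0.2 -0. ]
[214.00166786 172.22891049] [245.64655152 230.1146121 ]
[231.63790993 170.98272048] [311.3636991 227.9278419]
[222.65412157 161.30139178]
```

The fingertips really sit near TCP height, at about z=0.08, so the grip only caught the sleeve's rim. The sleeve is upright on its dowel again. I'll open fully, then grip lower.

Emit:
drive_tool([
  [0.094,[0,0,0],[0,0,0]],
  [0.094,[0,0,0],[0,0,0]],
  [0.094,[0,0,0],[0,0,0]],
  [0.094,[0,0,0],[0,0,0]],
  [0.094,[0,0,0],[0,0,0]],
])

```text
time: 5.15
tool_pos: [0.4767, 0.2762, 0.0802]
ee_rot: [3.142, -0.0, 1.533]
wrist_force: [-0.5, 0.6, -0.2]
width: 0.0939
finger_force: 0.0
```

```bash
python3 - <<'E'
from h import *
delta([.4766,.2768,.052],-2.5)
for n in('wrist','side','top'): snap(n,n[0]+'5.png')
w=cv2.imread('pics/w5.png');s=cv2.imread('pics/s5.png');t=cv2.imread('pics/t5.png')
o=np.zeros((600,800,3),np.uint8)
o[:,400:]=cv2.resize(s[110:215,180:250],(400,600),interpolation=3)
o[:300,:400]=cv2.resize(w[140:320,150:390],(400,300),interpolation=3)
o[300:,:400]=cv2.resize(t[225:315,125:245],(400,300),interpolation=3)
cv2.imwrite('pics/c5.png',o)
E
```

```text
t 5.15 tcp [0.4767 0.2762 0.0802] F [-0.5  0.6 -0.2] w 0.0939 q [0.42 0.14 1.54 0.   1.46 0.46]
shift mm [ 0.6 -0.1 28.2]
turn tool z rad 0.005575715145662244 tilt z axis [ 0.e+00  1.e-04 -1.e+00]
```

View pics/c5.png

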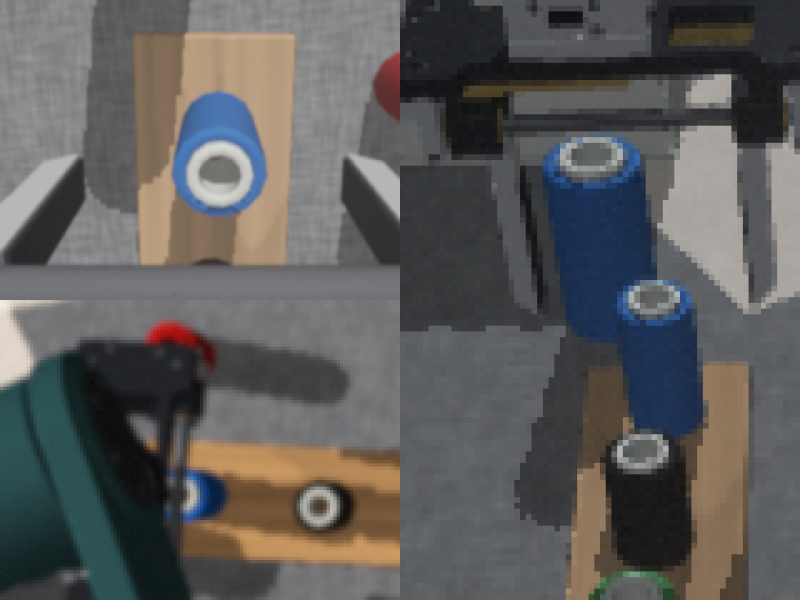

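Emit:
drive_tool([
  [0.094,[0.0005,0,0.02],[0,0,0]],
  [0.094,[0.0005,0,0.029],[0,0,0]],
  [0.0,[0.0005,0,0.029],[0,0,0]],
  [0.0,[0.0005,0,0.029],[0,0,0]],
  [0.0,[0.0005,0,0.029],[0,0,0]],
])

```text
time: 5.92
tool_pos: [0.4772, 0.2769, 0.052]
ee_rot: [3.14, -0.001, 1.533]
wrist_force: [-0.3, 0.5, 0.4]
width: 0.0673
finger_force: 0.0
```

Emit:
drive_tool([
  [0.0,[0,0,0],[0,0,0]],
  [0.0,[0,0,0],[0,0,0]],
  [0.0,[0,0,0],[0,0,0]],
  [0.0,[0,0,0],[0,0,0]],
  [0.0,[0,0,0],[0,0,0]],
])

```text
time: 6.55
tool_pos: [0.4768, 0.2767, 0.0513]
ee_rot: [3.141, -0.0, 1.533]
wrist_force: [-0.5, 0.3, -0.1]
width: 0.0362
finger_force: 29.9
```

Emit:
drive_tool([
  [0.0,[0,0,0],[0,0,0]],
  [0.0,[0,0,0],[0,0,0]],
])

```text
time: 6.8
tool_pos: [0.4768, 0.2767, 0.0513]
ee_rot: [3.141, -0.0, 1.533]
wrist_force: [0.2, 0.6, 1.5]
width: 0.0362
finger_force: 29.9
```

Emit:
drive_tool([
  [0.0,[0,0,-0.04],[0,0,0]],
  [0.0,[0,0,-0.09],[0,0,0]],
  [0.0,[0,0,-0.14],[0,0,0]],
  [0.0,[0,0,-0.175],[0,0,0]],
  [0.0,[0,0,-0.175],[0,0,0]],
])

```text
time: 7.42
tool_pos: [0.4781, 0.2774, 0.2296]
ee_rot: [3.135, -0.003, 1.533]
wrist_force: [-0.5, 0.6, -0.7]
width: 0.0361
finger_force: 29.9
```

```bash
python3 -c "
from h import *
delta([.5267,-.1066,.226],0)
print(robot.get_obs()['finger_force'])"
```

```text
t 7.425 tcp [0.4781 0.2774 0.2296] F [-0.5  0.6 -0.7] w 0.0361 q [0.42 0.08 1.31 0.   1.74 0.46]
shift mm [-381.9   63.1    2.8]
turn tool z rad -0.03799781926329243 tilt z axis [ 0.0064  0.003  -1.    ]
29.85027431510389
```

Emit:
drive_tool([
  [0.0,[-0.05,0.008,0],[0,0,-0.01]],
  [0.0,[-0.1,0.016,0],[0,0,-0.02]],
  [0.0,[-0.15,0.025,0],[0,0,-0.038]],
  [0.0,[-0.2,0.033,0],[0,0,-0.038]],
  [0.0,[-0.25,0.042,0],[0,0,-0.038]],
])

```text
time: 8.05
tool_pos: [0.5079, 0.0238, 0.223]
ee_rot: [-3.137, -0.0, 1.571]
wrist_force: [-0.8, 0.2, -0.4]
width: 0.0368
finger_force: 29.9
```

Emit:
drive_tool([
  [0.0,[-0.05,0.006,0],[0,0,0]],
  [0.0,[-0.095,0.012,0],[0,0,0]],
  [0.0,[-0.131,0.017,0],[0,0,0]],
  [0.0,[-0.131,0.017,0],[0,0,0]],
  [0.0,[-0.131,0.017,0],[0,0,0]],
])

```text
time: 8.68
tool_pos: [0.5253, -0.1049, 0.2241]
ee_rot: [-3.138, -0.002, 1.571]
wrist_force: [0.1, 0.4, -0.2]
width: 0.0362
finger_force: 29.9
```

```bash
python3 - <<'E'
from h import *
delta([.5267,-.1066,.226],0)
for n in('wrist','side','top'): snap(n,n[0]+'6.png')
tp=robot.get_obs()['tool_pos']; print(tp)
for n in 'wst': print(n,'sleeve top',proj(n+'6.png',tp+[0,0,.0387]),'bot',proj(n+'6.png',tp-[0,0,.0363]),'tip',proj(n+'6.png',[.5267,-.1066,.1656]),'sh',proj(n+'6.png',[.5267,-.1066,.0816]))
w=cv2.imread('pics/w6.png');s=cv2.imread('pics/s6.png');t=cv2.imread('pics/t6.png')
o=np.zeros((600,800,3),np.uint8)
o[:300,:400]=cv2.resize(w[120:300,160:400],(400,300),interpolation=3)
o[300:,:400]=cv2.resize(t[215:305,310:430],(400,300),interpolation=3)
o[:,400:]=cv2.resize(s[180:300,210:290],(400,600),interpolation=3)
cv2.imwrite('pics/c6.png',o)
E
```

```text
t 8.675 tcp [ 0.5253 -0.1049  0.2241] F [ 0.1  0.4 -0.2] w 0.0362 q [-0.3   0.05  1.35  0.    1.74 -0.3 ]
shift mm [-1.7  1.4 -1.9]
turn tool z rad 0.00010380450839650965 tilt z axis [-0.0033  0.0019 -1.    ]
[ 0.52592698 -0.10440265  0.22567485]
w sleeve top [280.04419247 265.92238135] bot [279.59013496 224.3212995 ] tip [280.43471095 218.66552455] sh [279.99019871 197.99295748]
s sleeve top [241.83623721 213.4042639 ] bot [244.90758153 243.42289318] tip [246.26777517 252.95005563] sh [249.07264876 280.63751489]
t sleeve top [368.90033267 257.23446383] bot [361.10635792 259.72041274] tip [359.98193655 260.0435129 ] sh [352.99790387 262.2742056 ]
```

View pics/c6.png

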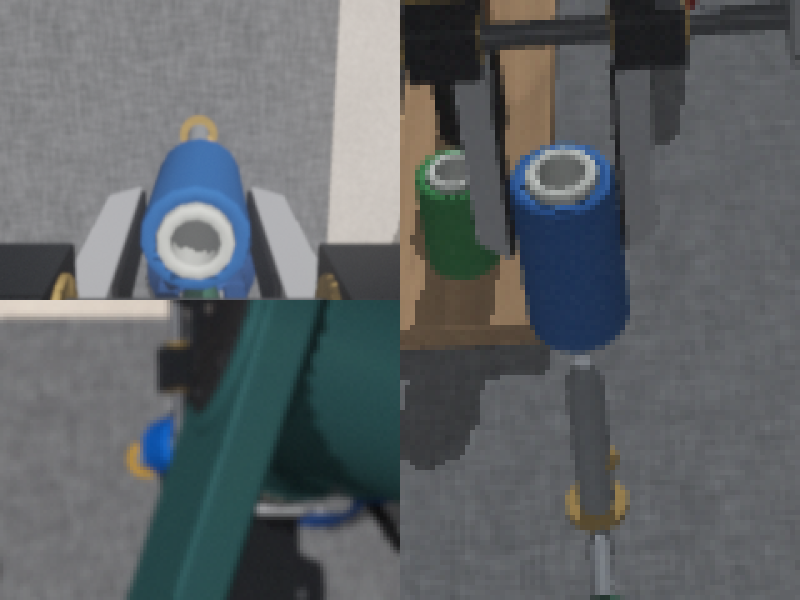

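The sleeve hangs just above the spindle tip, and both match the projections within about 1 mm. Starting the descent.

Emit:
drive_tool([
  [0.0,[-0.001,0.0007,0.01],[0,0,0]],
  [0.0,[-0.001,0.0007,0.02],[0,0,0]],
  [0.0,[-0.001,0.0007,0.025],[0,0,0]],
  [0.0,[-0.001,0.0007,0.029],[0,0,0]],
  [0.0,[-0.001,0.0007,0.033],[0,0,0]],
])

```text
time: 9.45
tool_pos: [0.526, -0.1072, 0.193]
ee_rot: [-3.14, 0.001, 1.57]
wrist_force: [-2.8, -1.1, 0.2]
width: 0.0365
finger_force: 29.8
```

Emit:
drive_tool([
  [0.0,[0,0,0.002],[0,0,0]],
  [0.0,[0,0,0.004],[0,0,0]],
  [0.0,[0,0,0.005],[0,0,0]],
  [0.0,[0,0,0.006],[0,0,0]],
  [0.0,[0,0,0.006],[0,0,0]],
])

```text
time: 10.07
tool_pos: [0.5261, -0.1071, 0.187]
ee_rot: [-3.14, 0.001, 1.57]
wrist_force: [-4.5, -2.4, -0.1]
width: 0.0364
finger_force: 29.8
```

The spindle is in the bore with a slight sideways load, so I'll shift a little towards −x/−y and continue.

Emit:
drive_tool([
  [0.0,[-0.0005,-0.001,0.004],[0,0,0]],
  [0.0,[-0.0005,-0.001,0.01],[0,0,0]],
  [0.0,[-0.0005,-0.001,0.016],[0,0,0]],
  [0.0,[-0.0005,-0.001,0.02],[0,0,0]],
  [0.0,[-0.0005,-0.001,0.022],[0,0,0]],
])

```text
time: 10.7
tool_pos: [0.5259, -0.1072, 0.1648]
ee_rot: [3.142, -0.0, 1.571]
wrist_force: [-2.3, -0.8, -0.5]
width: 0.0366
finger_force: 29.8
```

Emit:
drive_tool([
  [0.0,[-0.0003,-0.0004,0.003],[0,0,0]],
  [0.0,[-0.0003,-0.0004,0.006],[0,0,0]],
  [0.0,[-0.0003,-0.0004,0.008],[0,0,0]],
  [0.0,[-0.0003,-0.0004,0.009],[0,0,0]],
  [0.0,[-0.0003,-0.0004,0.01],[0,0,0]],
])

```text
time: 11.32
tool_pos: [0.5258, -0.1074, 0.1553]
ee_rot: [3.141, -0.0, 1.571]
wrist_force: [0.2, -0.9, -1.3]
width: 0.0362
finger_force: 29.9
```

Emit:
drive_tool([
  [0.0,[0,0,0.001],[0,0,0]],
  [0.0,[0,0,0.002],[0,0,0]],
  [0.0,[0,0,0.003],[0,0,0]],
])

```text
time: 11.7
tool_pos: [0.5256, -0.1074, 0.1522]
ee_rot: [3.141, -0.0, 1.571]
wrist_force: [-0.7, -0.1, -0.7]
width: 0.0365
finger_force: 29.9
```

Emit:
drive_tool([
  [0.0,[0,0,0.001],[0,0,0]],
  [0.0,[0,0,0.002],[0,0,0]],
  [0.0,[0,0,0.003],[0,0,0]],
])

```text
time: 12.08
tool_pos: [0.526, -0.1077, 0.1502]
ee_rot: [3.14, 0.001, 1.571]
wrist_force: [-0.9, -0.7, 4.5]
width: 0.0363
finger_force: 29.9
```

Emit:
drive_tool([
  [0.0,[0,0,0.0007],[0,0,0]],
  [0.0,[0,0,0.0014],[0,0,0]],
  [0.0,[0,0,0.002],[0,0,0]],
])

```text
time: 12.45
tool_pos: [0.526, -0.1078, 0.149]
ee_rot: [3.139, 0.001, 1.571]
wrist_force: [0.2, -0.7, 5.3]
width: 0.0365
finger_force: 29.9
```

Emit:
drive_tool([
  [0.0,[0,0,0.0007],[0,0,0]],
  [0.0,[0,0,0.0014],[0,0,0]],
  [0.0,[0,0,0.002],[0,0,0]],
])

```text
time: 12.82
tool_pos: [0.526, -0.1077, 0.1455]
ee_rot: [3.14, 0.0, 1.571]
wrist_force: [0.8, -1.0, 3.7]
width: 0.0364
finger_force: 29.9
```

The ball is passed at z≈0.150 with 3 to 5 N, so home should be near 0.1205.

Emit:
drive_tool([
  [0.0,[0,0,0.003],[0,0,0]],
  [0.0,[0,0,0.006],[0,0,0]],
  [0.0,[0,0,0.009],[0,0,0]],
  [0.0,[0,0,0.012],[0,0,0]],
  [0.0,[0,0,0.014],[0,0,0]],
])

```text
time: 13.45
tool_pos: [0.5259, -0.1076, 0.131]
ee_rot: [3.14, 0.0, 1.571]
wrist_force: [3.3, -1.5, 4.4]
width: 0.0364
finger_force: 29.9
```

Emit:
drive_tool([
  [0.0,[0,0,0.001],[0,0,0]],
  [0.0,[0,0,0.002],[0,0,0]],
  [0.0,[0,0,0.003],[0,0,0]],
  [0.0,[0,0,0.004],[0,0,0]],
  [0.0,[0,0,0.005],[0,0,0]],
])

```text
time: 14.08
tool_pos: [0.5258, -0.1076, 0.1253]
ee_rot: [3.141, -0.0, 1.571]
wrist_force: [6.3, -2.2, -1.3]
width: 0.0364
finger_force: 29.9
```

Emit:
drive_tool([
  [0.0,[0,0,0.001],[0,0,0]],
  [0.0,[0,0,0.002],[0,0,0]],
])

```text
time: 14.32
tool_pos: [0.5256, -0.1077, 0.1233]
ee_rot: [-3.142, 0.0, 1.571]
wrist_force: [6.0, -1.7, 0.9]
width: 0.0365
finger_force: 29.9
```

The drag has dropped away, which is the click at about 0.126. Now gently to the shoulder.

Emit:
drive_tool([
  [0.0,[0,0.0003,0.001],[0,0,0]],
  [0.0,[0,0.0006,0.002],[0,0,0]],
  [0.0,[0,0.0006,0.002],[0,0,0]],
])

```text
time: 14.7
tool_pos: [0.5257, -0.1077, 0.1225]
ee_rot: [-3.141, 0.0, 1.571]
wrist_force: [3.6, -2.0, 5.2]
width: 0.0363
finger_force: 29.9
```

Emit:
drive_tool([
  [0.0,[0,0,0.0007],[0,0,0]],
  [0.0,[0,0,0.0014],[0,0,0]],
  [0.0,[0,0,0.0014],[0,0,0]],
])

```text
time: 15.08
tool_pos: [0.5257, -0.1077, 0.1224]
ee_rot: [3.142, 0.001, 1.571]
wrist_force: [1.0, -1.2, 9.2]
width: 0.0366
finger_force: 29.9
```

Emit:
drive_tool([
  [0.0,[0,0,0.0007],[0,0,0]],
  [0.0,[0,0,0.0014],[0,0,0]],
  [0.0,[0,0,0.0014],[0,0,0]],
])

```text
time: 15.45
tool_pos: [0.5259, -0.1077, 0.1223]
ee_rot: [3.14, 0.001, 1.571]
wrist_force: [-0.9, -0.4, 12.9]
width: 0.0363
finger_force: 29.9
```

Emit:
drive_tool([
  [0.0,[0,0,0.0007],[0,0,0]],
  [0.0,[0,0,0.0017],[0,0,0]],
  [0.0,[0,0,0.0017],[0,0,0]],
  [0.0,[0,0,0.0017],[0,0,0]],
])

```text
time: 15.95
tool_pos: [0.5263, -0.1077, 0.122]
ee_rot: [3.139, 0.001, 1.571]
wrist_force: [-2.1, -0.0, 17.1]
width: 0.0358
finger_force: 30.0
```

Emit:
drive_tool([
  [0.0,[0,0,-0.0025],[0,0,0]],
  [0.0,[0,0,-0.005],[0,0,0]],
  [0.0,[0,0,-0.005],[0,0,0]],
  [0.0,[0,0,-0.005],[0,0,0]],
])

```text
time: 16.45
tool_pos: [0.5256, -0.1076, 0.1222]
ee_rot: [-3.14, -0.0, 1.571]
wrist_force: [1.4, -2.2, 2.1]
width: 0.0364
finger_force: 30.0
```

It's a firm stop at 0.122. I've eased the load and will now release.

Emit:
drive_tool([
  [0.07,[0,0,0],[0,0,0]],
  [0.07,[0,0,0],[0,0,0]],
  [0.07,[0,0,0],[0,0,0]],
  [0.07,[0,0,0],[0,0,0]],
  [0.07,[0,0,0],[0,0,0]],
])

```text
time: 17.08
tool_pos: [0.526, -0.1074, 0.1226]
ee_rot: [-3.141, -0.0, 1.571]
wrist_force: [0.3, -0.1, -0.3]
width: 0.0698
finger_force: 0.0
```

Emit:
drive_tool([
  [0.07,[0,0,-0.02],[0,0,0]],
  [0.07,[0,0,-0.05],[0,0,0]],
  [0.07,[0,0,-0.1],[0,0,0]],
  [0.07,[0.03,0,-0.13],[0,0,0]],
  [0.07,[0.06,0,-0.13],[0,0,0]],
])

```text
time: 17.7
tool_pos: [0.5275, -0.0474, 0.2567]
ee_rot: [3.134, 0.001, 1.57]
wrist_force: [-0.1, -0.1, -0.8]
width: 0.07
finger_force: 0.0
```

Emit:
drive_tool([
  [0.07,[0.05,-0.03,0],[0,0,0]],
  [0.07,[0.1,-0.06,0],[0,0,0]],
  [0.07,[0.1,-0.09,0],[0,0,0]],
  [0.07,[0.1,-0.09,0],[0,0,0]],
])

```text
time: 18.2
tool_pos: [0.4351, 0.0532, 0.2535]
ee_rot: [3.14, -0.0, 1.572]
wrist_force: [0.3, -1.1, 0.5]
width: 0.0698
finger_force: 0.0
```

```bash
python3 - <<'E'
from h import *
for n in('side','top'): snap(n,n[0]+'7.png')
s=cv2.imread('pics/s7.png');t=cv2.imread('pics/t7.png')
for z in(.0816,.086,.1566,.161,.1656,.17): print(z,proj('s7.png',[.5258,-.1077,z]))
o=np.zeros((600,800,3),np.uint8)
o[:300,:400]=cv2.resize(s,(400,300))
o[300:,:400]=cv2.resize(t,(400,300))
o[:,400:]=cv2.resize(s[220:310,220:280],(400,600),interpolation=3)
cv2.imwrite('pics/c7.png',o)
E
```

```text
0.0816 [248.64131782 281.13488528]
0.086 [248.50273975 279.7851098 ]
0.1566 [246.12503214 256.62580845]
0.161 [245.96653067 255.0819755 ]
0.1656 [245.7994344  253.45442771]
0.17 [245.63825678 251.88452853]
```

View pics/c7.png

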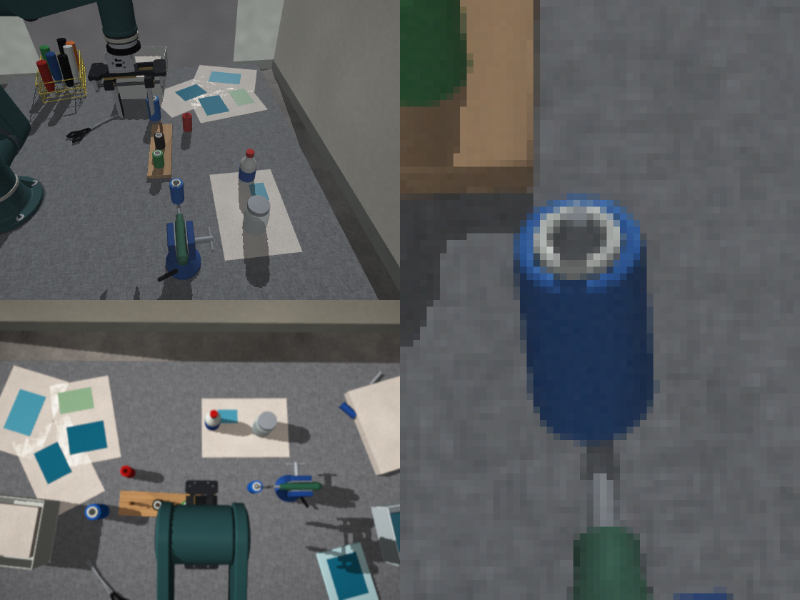

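```bash
python3 - <<'E'
from h import *
s=cv2.imread('pics/s7.png').astype(int);s0=cv2.imread('pics/s0.png').astype(int)
for v in range(246,266): print(v,[tuple(s[v,u]) for u in(244,246,248)],tuple(s0[v,246]))
b=(s[:,:,0]-s[:,:,2]>35); 
for u in (244,246,248,250): r=np.where(b[240:300,u])[0]+240; print(u,r.min(),r.max())
for h in(.0816,.083,.085,.087):
  q=lambda r,z:[proj('s7.png',[.5258+r*np.sin(a),-.1077-r*np.cos(a),z])[1] for a in(0,np.pi)]
  print(h,'bot front',q(.018,h)[0],'top front/back',q(.018,h+.075),'tip',proj('s7.png',[.5258,-.1077,h+.084])[1])
print(robot.get_obs()['time'])
E
```

```text
246 [(np.int64(95), np.int64(92), np.int64(89)), (np.int64(93), np.int64(90), np.int64(87)), (np.int64(96), np.int64(92), np.int64(89))] (np.int64(89), np.int64(86), np.int64(84))
247 [(np.int64(96), np.int64(93), np.int64(91)), (np.int64(97), np.int64(94), np.int64(91)), (np.int64(95), np.int64(90), np.int64(88))] (np.int64(94), np.int64(92), np.int64(89))
248 [(np.int64(97), np.int64(94), np.int64(92)), (np.int64(101), np.int64(96), np.int64(93)), (np.int64(101), np.int64(96), np.int64(93))] (np.int64(94), np.int64(91), np.int64(88))
249 [(np.int64(101), np.int64(90), np.int64(86)), (np.int64(125), np.int64(92), np.int64(68)), (np.int64(112), np.int64(91), np.int64(76))] (np.int64(92), np.int64(90), np.int64(87))
250 [(np.int64(159), np.int64(105), np.int64(69)), (np.int64(158), np.int64(131), np.int64(107)), (np.int64(156), np.int64(116), np.int64(87))] (np.int64(96), np.int64(92), np.int64(90))
251 [(np.int64(168), np.int64(170), np.int64(166)), (np.int64(137), np.int64(133), np.int64(128)), (np.int64(170), np.int64(172), np.int64(168))] (np.int64(119), np.int64(114), np.int64(10
[... 2451 characters left out ...]
np.int64(30)), (np.int64(82), np.int64(49), np.int64(30))] (np.int64(73), np.int64(70), np.int64(68))
244 250 285
246 249 285
248 249 285
250 250 285
0.0816 bot front 288.731602903412 top front/back [np.float64(264.3259852381912), np.float64(249.18814084647425)] tip 253.45442771327149
0.083 bot front 288.3055312312863 top front/back [np.float64(263.83762821500676), np.float64(248.69717228241288)] tip 252.95631304117174
0.085 bot front 287.69503345976756 top front/back [np.float64(263.13773676313457), np.float64(247.9936150483017)] tip 252.24245820092585
0.087 bot front 287.0823796290822 top front/back [np.float64(262.4351982626882), np.float64(247.28748806264872)] tip 251.52592818707038
18.3
```

The spindle tip shows about 9 to 11 mm above the sleeve's top face, against 9 mm expected when home. The felt stop also agrees with a shoulder height of about 85 mm, so the sleeve is home and I'm handing in.

```bash
python3 -c "
from bench import robot
print(robot.close_job())"
```

```text
the job is handed in; nothing more can be done
None
```

The blue sleeve is on the spindle, clicked over the ball and seated on the shoulder (highest press read 17 N); I released it, withdrew and handed in at about 18 s, though my first grip only caught the rim and briefly tilted the sleeve on its dowel, and one early move in the wrong units was capped by the speed limit.

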